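# Reset and start the extractor from its button boxes

## Task

Restart the dust extractor from the three loose button boxes on the bench: with the fingertips press the bar-shaped reset key fully down and let it come back up, then press the flat round start button fully home, where it stays, and take the arm clear. Press lightly, and do not pick up, tip or shove the boxes. Do not touch the box with the mushroom-head stop button, and leave the other things on the bench where they are.

Things in the scene. Friction and masses are not known exactly. Their poses are not given: they have to be found in the camera images.
- reset_box: Grey metal button box, 70 x 70 mm, 50 mm high, 0.75 kg, standing loose on its rubber foot on the table; origin at the centre of its underside, z up, x and y along its sides. In the middle of its top: the reset key, a black rectangular bar-shaped key, 24 mm along the box's x by 46 mm along its y, standing 12 mm above the box top.
- start_box: Grey metal button box, 70 x 70 mm, 50 mm high, 0.75 kg, standing loose on its rubber foot on the table; origin at the centre of its underside, z up, x and y along its sides. In the middle of its top: the start button, a black flat round button, 32 mm in diameter, standing 12 mm above the box top.
- stop_box: Grey metal button box, 70 x 70 mm, 50 mm high, 0.75 kg, standing loose on its rubber foot on the table; origin at the centre of its underside, z up, x and y along its sides. In the middle of its top: the stop button, a black domed mushroom head, 48 mm in diameter on a thin neck, rising 28 mm above the box top.
- reset_top (a point): Centre of the reset key's upper face (62 mm above the table when up); moves with the key.
- start_top (a point): Centre of the start button's upper face (62 mm above the table when out); moves with the button.
- reset_button (a joint): Travel of the reset key: 0 = up, 0.008 m = fully down at its stop. A spring pushes it back up: about 2 N to begin, 4.2 N at the stop.
- start_button (a joint): Travel of the start button: 0 = out, 0.008 m = fully home at its stop, still 4 mm above the box top. About 3 N moves it; it has no return spring and stays where it is left.
- stop_button (a joint): Travel of the mushroom stop button: 0 = up, 0.008 m = fully down; a spring of about 2 to 4 N holds it up.
- coupling: Dark grey pipe coupling, 52 mm in diameter, 50 mm high, standing on end just left of the boxes; origin at its underside. Bystander.
- marker: Marker pen, 125 x 18 x 16 mm, lying on the robot's side of the boxes; long axis y, origin at its underside. Bystander.
- tape_measure: Yellow tape measure, 78 x 38 mm, 64 mm high, standing to the right of the boxes; origin at its underside. Bystander.
- screw_box: Small cardboard box of screws, 100 x 66 x 49 mm, farther left of the boxes; origin at its underside. Bystander.
- duct_tape: Roll of grey duct tape, 110 mm in diameter, 48 mm high, lying flat at the right; origin at its underside. Bystander.
There are look-alikes about, which are no part of the job. What is shaped like the reset_box but orange is not meant.

How it is judged:
By the outcome, as a careful person would: the job done as asked, in the order asked, and still so for the second after the job is handed in, with the robot touching nothing.
It also fails if it takes over 38 s, if anything falls off the work surface, if the arm or the gripper's body presses on something with over 40 N, if the wrist force passes 120 N, or if a joint passes its speed limit or range.

## Robot

A 6-joint arm with a two-finger parallel gripper is mounted at the origin on the work surface; the furniture and walls round the work are solid. World frame = base frame: x ahead of the robot, y to its left, z up, the work surface at z = 0. Lengths are in mm, angles in rad, forces in N, time in s.
With the tool pointing down it reaches from about 350 to 775 mm from the base axis. Payload 7.3 kg.
Tool frame: the origin (TCP) lies on the centre line of the jaws, within the pads' length; the fingertips stand finger_overhang ahead of it and the grasp point (between the pads) lies 8 mm behind it (finger_overhang is the distance from the TCP to the fingertips, in mm); z points along the fingers, y is the line along which they close (so a half turn about z gives the same grasp; the last joint's range is limited). The gripper opens to 92 mm and grips with 3 to 60 N. Pads are 19 mm wide; open, the fingers measure 130 mm over their backs; the gripper's body (75 mm by 190 mm) begins 47 mm behind the grasp point.
Start: joints at [1.19, 0.342, 1.524, -0, 1.275, -0.146], TCP at [122.124, 510.617, 237.741] pointing down, gripper open.
Joint ranges: [-2.53, 2.53], [-0.77, 2.02], [0.04, 2.7], [-1, 4.14], [0.28, 2.66], [-3.11, 3.11]. Speed limits (rad/s): [2.57, 2.57, 3.14, 3.14, 3.14, 3.14].

## Interface

Orientations are given as [roll, pitch, yaw] about the fixed x, y, z axes, in that order (R = Rz(yaw) Ry(pitch) Rx(roll)).
In Python, from plant import get_obs, capture, close_job, finger_overhang gives the robot as it stands.
- The arm moves only by the shell command python3 -m inch 'ROWS'. ROWS is JSON, one flat list of numbers, 7 for each row, row after row: the turn, a rotation vector about the tool's x, y, z scaled (see below), then the shift along the tool's x, y, z scaled (see below), then the closure, from -1 (fully open) to 1 (shut). In form: [ax, ay, az, tx, ty, tz, gripper, ax, ay, az, tx, ty, tz, gripper, ...]. A call has 1 to 10 rows; each row shifts and turns the commanded pose from where the row before left it, along the tool's axes as they then stand; what a row does not reach is not made up. The controller multiplies each number of a shift by 0.8 m and each number of a turn by 1.5 rad. A row lasts 1/12 s, in which the tool goes at most 41.7 mm and 7.16 degrees, less where a joint would pass 70% of its speed; a pose out of reach is approached as far as the arm can. A call with a number of a shift or a turn outside -1 to 1 is refused whole. A call with a gripper value outside its range is refused whole. The fingers move at their own pace and stop on an object; the grip force is fixed at half the most. Time passes only in rows, so rows that do not move let the fingers close. It gives the time, the measured TCP pose, the force, the opening and the grip force at its end, in the units of the state.
- get_obs(): the state, without advancing time (a new reading comes with each control period).
- capture(name): name is "side" or "top"; returns a dict with "image" (400x640x3 uint8, red, green, blue), "mtx" (3x3 intrinsics, pixels), "pose" (4x4, takes a point from camera to world coordinates). Camera axes: x right, y up, looking along -z (the intrinsics and any distortion apply to the point x, -y, -z); pixel columns grow to the right and rows downward; lengths in mm; the calibration is good to about 2 mm. A picture is of the moment at which its call begins. There is no depth.
- close_job(): hands the job in; it is judged then, once.
The state is a dict: "time": time; "joint_positions": joint angles; "dq": joint speeds; "tau": joint torques, N m; "tool_pos": TCP position; "tcp_rot": TCP orientation; "contact_force": force on the tool from outside, world axes, zero at the start; "moment": the same for the moment, N m; "grip_width": finger opening in mm; "finger_force": force on a finger pad.
Only numpy, scipy, OpenCV 4.12 (cv2) and the standard library are available. Lean on these libraries where they do the work, as an engineer would, in place of code of your own. Each camera call takes 0.05 s, during which the arm holds its last target. There are 200 camera calls.

## Working session

There is one attempt and no reset: what is moved stays moved. The work goes in short steps, Python scripts to look and compute and a shell command to move; the robot and the scene stay as the last step left them, time stands still between calls to the robot, and variables do not carry over. Pictures are saved under pics/ and viewed, at most 10 in all, crops included, and the job is handed in when it is done.

```bash
mkdir -p pics
python3 - <<'E'
from plant import *
import cv2
for n in("top","side"):
    c=capture(n); cv2.imwrite(f"pics/{n}0.png",c["image"][:,:,::-1]); print(n,c["mtx"].round(1).tolist(),c["pose"].round(3).tolist(),[k for k in c])
print(finger_overhang() if callable(finger_overhang) else finger_overhang); o=get_obs(); print(o)
E
```

```text
top [[415.7, 0.0, 325.2], [0.0, 415.7, 203.5], [0.0, 0.0, 1.0]] [[0.011, 0.984, -0.176, 168.356], [-0.999, 0.017, 0.028, -23.248], [0.031, 0.176, 0.984, 1081.249], [0.0, 0.0, 0.0, 1.0]] ['image', 'mtx', 'pose']
side [[444.2, 0.0, 322.8], [0.0, 444.2, 201.3], [0.0, 0.0, 1.0]] [[0.906, 0.19, -0.379, -202.042], [-0.424, 0.366, -0.829, -1228.654], [-0.019, 0.911, 0.412, 668.088], [0.0, 0.0, 0.0, 1.0]] ['image', 'mtx', 'pose']
11.0
{'time': 0.1, 'joint_positions': array([ 1.19002333e+00,  3.42627753e-01,  1.52489999e+00, -1.39272810e-05,
        1.27538846e+00, -1.45995284e-01]), 'dq': array([-0.00032711, -0.0010899 , -0.00209071, -0.0017044 ,  0.00078382,
       -0.00187282]), 'tau': array([ 2.05555436e-03, -4.31999123e+01, -2.44698268e+01,  7.20505044e-02,
        5.24797000e-02, -4.07951450e-05]), 'tool_pos': array([121.98281354, 510.28667248, 237.13507773]), 'tcp_rot': array([-3.14028124e+00, -1.79370169e-04,  2.90681889e+00]), 'contact_force': array([ 0.88632529, -0.14985019, -0.62000826]), 'moment': array([-0.0138188 , -0.01422307,  0.0088455 ]), 'finger_force': 0.0, 'grip_width': 91.85126142588707}
```

View pics/top0.png

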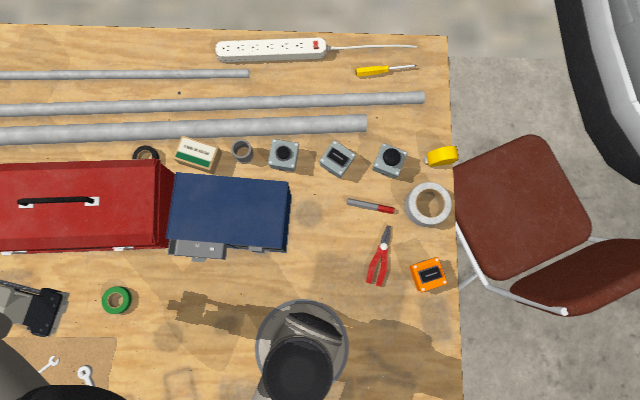

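View pics/side0.png

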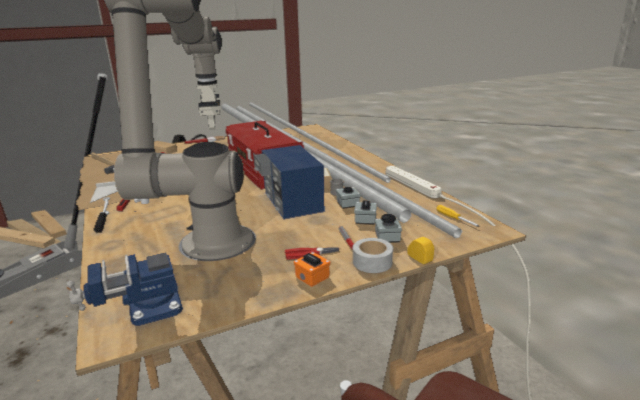

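The top view shows three grey boxes: round at (284,153), bar at (338,158) and round at (390,159). An orange look-alike sits at (430,274). The two round ones have to be told apart, so I'll take close crops.

Run:
```python
import cv2,numpy as np
t=cv2.imread("pics/top0.png")[130:190,255:415]; s=cv2.imread("pics/side0.png")[170:250,320:416]
a=cv2.resize(t,None,fx=5,fy=5,interpolation=cv2.INTER_CUBIC); cv2.imwrite("pics/tc.png",a)
cv2.imwrite("pics/sc.png",cv2.resize(s,None,fx=7,fy=7,interpolation=cv2.INTER_CUBIC))
```

```text
(no output)
```

View pics/tc.png

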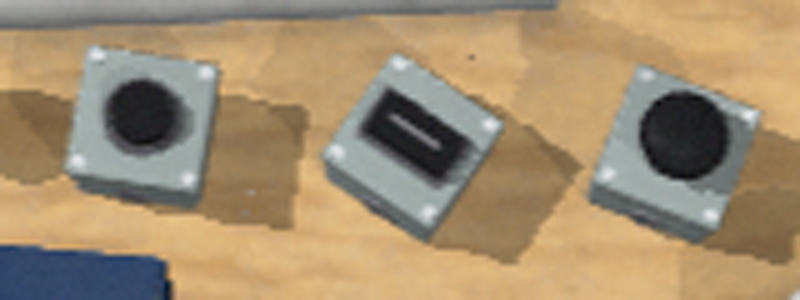

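View pics/sc.png

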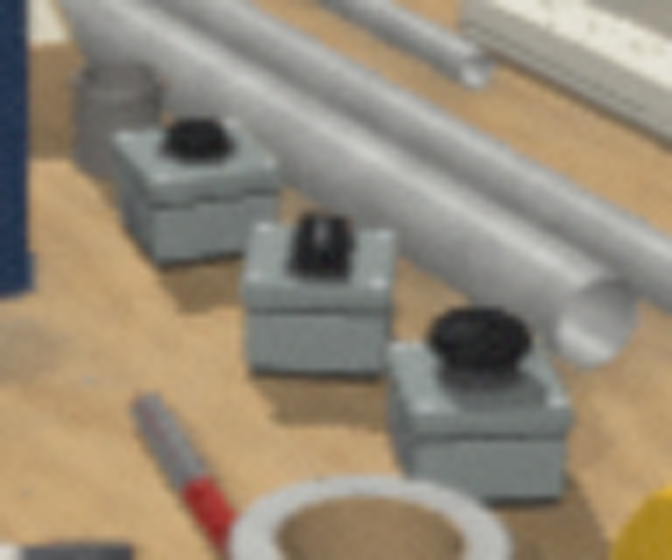

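The left box at (283,152) has the small flat button, so it is start. The middle one at (338,157) has the bar key, so it is reset. The right one at (390,159) has a mushroom head on a neck, so it is stop and stays untouched. Next I'll work out positions.

```bash
cat > h.py <<'E'
import numpy as np
from plant import *
K={"top":np.array([[415.7,0,325.2],[0,415.7,203.5],[0,0,1]]),"side":None}
def setup():
    return {n:capture(n) for n in("top","side")}
def ray(c,p):
    v=np.linalg.solve(c["mtx"],[p[0],p[1],1.]); return c["pose"][:3,3],c["pose"][:3,:3]@[v[0],-v[1],-v[2]]
def atz(c,p,z):
    o,d=ray(c,p); return o+d*(z-o[2])/d[2]
E
python3 - <<'E'
from h import *
C=setup()
T=lambda x,y:((x+.5)/5-.5+255,(y+.5)/5-.5+130)
S=lambda x,y:((x+.5)/7-.5+320,(y+.5)/7-.5+170)
def pr(n,t,s,scr):
    print(n,"top",atz(C["top"],T(*t),62).round(1),"side",atz(C["side"],S(*s),62).round(1))
    w=np.array([atz(C["top"],T(*q),50)[:2] for q in scr]); print(" box",w.mean(0).round(1),"sides",np.linalg.norm(np.roll(w,-1,0)-w,axis=1).round(1),"yaw",np.degrees(np.arctan2(*(w[1]-w[0])[::-1])).round(1),np.degrees(np.arctan2(*(w[1]-w[2])[::-1])).round(1))
pr("reset",(415,133),(324,228),[(400,63),(492,125),(428,214),(335,152)])
pr("start",(143,112),(198,136),[(97,55),(207,72),(188,178),(77,160)])
pr("stop",(685,135),(480,340),[(645,75),(750,117),(711,215),(606,174)])
for n,z,q in [("blue top corners",0,(290,182)),("blue base",0,(284,250)),("coupling",50,(241,146)),("bigpipe",30,(366,123))]: print(n,atz(C["top"],q,z).round(0))
E
```

```text
reset top [473.4 -82.8  62. ] side [479.1 -79.3  62. ]
 box [474.2 -82.9] sides [57.7 58.1 57.6 58.6] yaw -124.1 -34.4
start top [481.6  55.6  62. ] side [479.2  46.8  62. ]
 box [483.2  56.8] sides [57.4 57.3 57.5 56.8] yaw -97.9 -8.4
stop top [ 475.2 -221.    62. ] side [ 479.9 -212.3   62. ]
 box [ 473.3 -219.7] sides [58.5 56.9 57.8 57.5] yaw -111.6 -22.0
blue top corners [418.  40.   0.]
blue base [238.  51.   0.]
coupling [499. 165.  50.]
bigpipe [ 576. -160.   30.]
```

Run:
```python
from h import *
C=setup(); s=C["side"]
for nm,b,ts in [("blue near edge",(323,209),[(321,163)]),("blue left edge",(285,215),[(278,170),(265,150)])]:
    P=atz(s,b,0); print(nm,P.round(0))
    for t in ts:
        o,d=ray(s,t)
        k=np.linalg.lstsq(np.c_[d,[0,0,-1]],P-o,rcond=None)[0]; print(" h",k[1].round(0))
for z in(0,150,200): print(z,[atz(C["top"],q,z)[:2].round(0).tolist() for q in[(290,182),(284,250),(175,173),(170,165),(0,165),(0,250)]])
```

```text
blue near edge [386.  57.  -0.]
 h 171.0
blue left edge [250.  73.   0.]
 h 165.0
 h 236.0
0 [[418.0, 40.0], [238.0, 51.0], [437.0, 344.0], [459.0, 359.0], [450.0, 800.0], [228.0, 767.0]]
150 [[384.0, 31.0], [228.0, 40.0], [400.0, 293.0], [418.0, 306.0], [411.0, 686.0], [220.0, 658.0]]
200 [[372.0, 28.0], [225.0, 37.0], [387.0, 276.0], [405.0, 288.0], [398.0, 648.0], [217.0, 621.0]]
```

```bash
python3 -m inch '[0,0,-0.0785,0,0,-0.05,1, 0,0,-0.0785,0,0,-0.05,1, 0,0,0,0,0,0,1]'; python3 -m inch '[0,0,0,-0.0244,-0.0412,0,1,0,0,0,-0.0244,-0.0412,0,1,0,0,0,-0.0244,-0.0412,0,1,0,0,0,-0.0244,-0.0412,0,1,0,0,0,-0.0244,-0.0412,0,1,0,0,0,-0.0244,-0.0412,0,1,0,0,0,-0.0244,-0.0412,0,1,0,0,0,-0.0244,-0.0412,0,1,0,0,0,0,0,0,1]'
```

```text
time: 0.55
tool_pos: [123.0, 513.0, 325.2]
tcp_rot: [3.13, 0.005, -3.135]
contact_force: [0.8, 0.8, 0.6]
grip_width: 76.6
finger_force: 0.0
time: 1.3
tool_pos: [281.4, 242.3, 317.8]
tcp_rot: [-3.14, 0.002, 3.135]
contact_force: [0.5, -0.2, -0.1]
grip_width: 16.6
finger_force: 0.0
```

```bash
python3 -m inch '[0,0,0,-0.0241,-0.0405,0,1,0,0,0,-0.0241,-0.0405,0,1,0,0,0,-0.0241,-0.0405,0,1,0,0,0,-0.0241,-0.0405,0,1,0,0,0,-0.0241,-0.0405,0,1,0,0,0,-0.0241,-0.0405,0,1,0,0,0,-0.0241,-0.0405,0,1,0,0,0,-0.0241,-0.0405,0,1,0,0,0,-0.0241,-0.0405,0,1,0,0,0,-0.0241,-0.0405,0,1]'; python3 -m inch '[0,0,0,0,0,0.05,1,0,0,0,0,0,0.05,1,0,0,0,0,0,0.05,1,0,0,0,0,0,0.05,1,0,0,0,0,0,0,1,0,0,0,0,0,0,1]'
```

```text
time: 2.13
tool_pos: [472.2, -78.4, 317.6]
tcp_rot: [3.141, 0.001, 3.141]
contact_force: [1.3, 0.7, 0.8]
grip_width: 0.6
finger_force: 0.0
time: 2.63
tool_pos: [470.8, -76.4, 157.0]
tcp_rot: [3.14, -0.004, -3.141]
contact_force: [0.1, -0.1, 0.4]
grip_width: 0.2
finger_force: 0.0
```

```bash
python3 -m inch '[0,0,0,-0.004,-0.008,0.04,1,0,0,0,0,0,0.04,1,0,0,0,0,0,0,1,0,0,0,0,0,0,1,0,0,0,0,0,0,1]'
python3 - <<'E'
from h import *
import cv2
print(get_obs()["tool_pos"],get_obs()["contact_force"])
C=setup(); print(get_obs()["tool_pos"])
a=cv2.resize(C["side"]["image"][140:250,310:420,::-1],None,fx=5,fy=5,interpolation=2)
b=cv2.resize(C["top"]["image"][120:190,255:415,::-1],(550,241),interpolation=2)
cv2.imwrite("pics/p1.png",cv2.resize(a,(550,550))); cv2.imwrite("pics/p1t.png",b)
E
```

```text
time: 3.05
tool_pos: [476.5, -83.6, 96.5]
tcp_rot: [-3.14, 0.004, -3.141]
contact_force: [0.4, 0.1, -0.9]
grip_width: 0.2
finger_force: 0.0
[476.51336939 -83.59211916  96.51692107] [ 0.35370168  0.07650881 -0.93714585]
[476.37592189 -83.59271689  96.35188966]
```

View pics/p1.png

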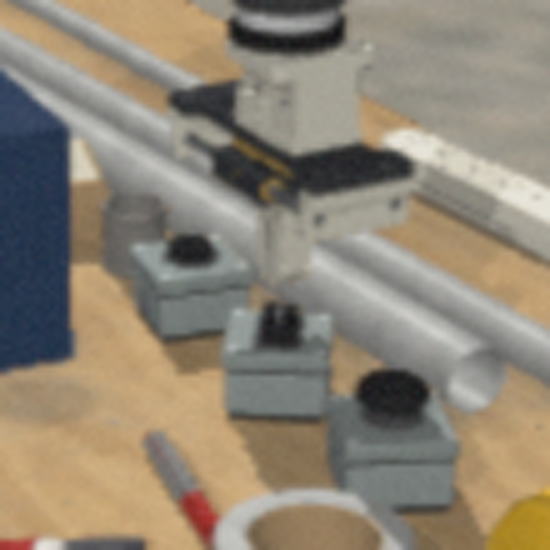

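The fingertips show at crop (289,278), right above the reset key at (280,316). I'll check this against the projection.

Run:
```python
from h import *
C=setup(); o=get_obs()
print(o["tool_pos"].round(1),o["contact_force"].round(1))
def proj(c,P):
    v=c["pose"][:3,:3].T@(np.array(P)-c["pose"][:3,3]); q=c["mtx"]@[v[0],-v[1],-v[2]]; return (q[:2]/q[2]).round(1)
for P in[(476,-83.6,85),(476,-83.6,62),(474,-83,62),(482,56,62)]: print(P,proj(C["side"],P),proj(C["top"],P))
```

```text
[475.8 -83.4  95.6] [-0.7  1.2  1.1]
(476, -83.6, 85) [365.8 196.4] [338.5 152.5]
(476, -83.6, 62) [365.7 202.8] [337.9 155.2]
(474, -83, 62) [365.1 202.9] [337.7 156. ]
(482, 56, 62) [347.3 188. ] [283.  151.9]
```

```bash
python3 -m inch '[0,0,0,0.002,0,0.024,1,0,0,0,0,0,0,1,0,0,0,0,0,0,1]';python3 -m inch '[0,0,0,0,0,0.004,1,0,0,0,0,0,0.003,1,0,0,0,0,0,0,1,0,0,0,0,0,0,1]';python3 -m inch '[0,0,0,0,0,0.003,1,0,0,0,0,0,0,1,0,0,0,0,0,0,1]'
```

```text
time: 3.5
tool_pos: [472.8, -83.0, 74.8]
tcp_rot: [3.141, -0.001, -3.141]
contact_force: [0.3, 0.4, 1.1]
grip_width: 0.5
finger_force: 0.0
time: 3.83
tool_pos: [473.7, -83.4, 69.4]
tcp_rot: [-3.141, 0.001, -3.141]
contact_force: [2.0, -0.1, 2.1]
grip_width: 0.6
finger_force: 1.4
time: 4.08
tool_pos: [473.7, -83.4, 66.7]
tcp_rot: [-3.141, 0.001, -3.141]
contact_force: [1.7, -0.6, 3.1]
grip_width: 0.4
finger_force: 1.7
```

```bash
for i in 1 2; do :; done; python3 -m inch '[0,0,0,0,0,0.0015,1,0,0,0,0,0,0,1,0,0,0,0,0,0,1]';python3 -m inch '[0,0,0,0,0,0.001,1,0,0,0,0,0,0,1,0,0,0,0,0,0,1]'
```

```text
time: 4.33
tool_pos: [473.6, -83.3, 65.5]
tcp_rot: [-3.141, 0.001, -3.141]
contact_force: [2.6, 0.0, 3.9]
grip_width: 0.3
finger_force: 1.9
time: 4.58
tool_pos: [473.7, -83.4, 65.2]
tcp_rot: [-3.141, 0.002, -3.141]
contact_force: [1.8, -0.0, 9.1]
grip_width: 0.8
finger_force: 4.5
```

```bash
python3 -m inch '[0,0,0,0,0,-0.01,1,0,0,0,0,0,-0.045,1,0,0,0,0,0,0,1]'; python3 -m inch '[0,0,0,-0.0026,0.0436,0,1,0,0,0,-0.0026,0.0436,0,1,0,0,0,-0.0026,0.0436,0,1,0,0,0,-0.0026,0.0436,0,1,0,0,0,0,0,0,1,0,0,0,0,0,0,1,0,0,0,0,0,0,1]'
python3 - <<'E'
from h import *
import cv2
print(get_obs()["tool_pos"])
C=setup()
a=cv2.resize(C["side"]["image"][140:250,310:420,::-1],(550,550),interpolation=2); cv2.imwrite("pics/p2.png",a)
E
```

```text
time: 4.83
tool_pos: [474.5, -83.7, 112.3]
tcp_rot: [-3.14, 0.004, -3.141]
contact_force: [2.3, -0.4, 1.3]
grip_width: 0.1
finger_force: 0.0
time: 5.42
tool_pos: [480.7, 56.0, 108.2]
tcp_rot: [-3.141, -0.002, -3.14]
contact_force: [-0.3, -0.8, -0.6]
grip_width: 0.5
finger_force: 0.0
[480.65153796  56.03072598 108.16695801]
```

View pics/p2.png

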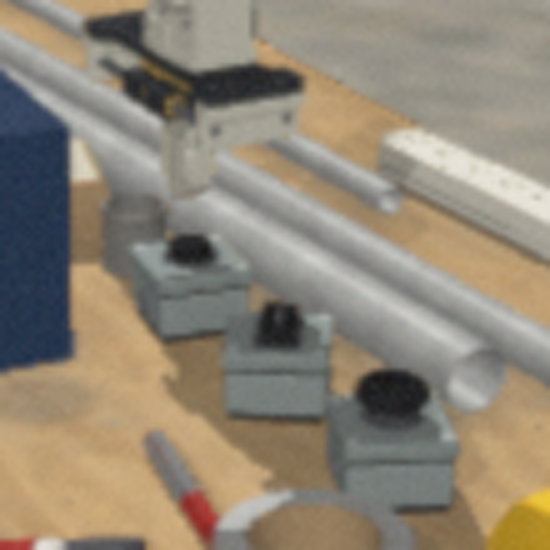

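The reset key is back up, the boxes haven't moved, and the tip at (190,190) is above the start button at (191,245).

```bash
python3 -m inch '[0,0,0,0,0,0.04,1,0,0,0,0,0,0,1,0,0,0,0,0,0,1]';python3 -m inch '[0,0,0,0,0,0.004,1,0,0,0,0,0,0.003,1,0,0,0,0,0,0,1,0,0,0,0,0,0,1]';python3 -m inch '[0,0,0,0,0,0.003,1,0,0,0,0,0,0,1,0,0,0,0,0,0,1]'
```

```text
time: 5.77
tool_pos: [480.2, 55.3, 75.7]
tcp_rot: [3.141, -0.004, 3.14]
contact_force: [0.0, -0.1, 0.1]
grip_width: 0.4
finger_force: 0.0
time: 6.1
tool_pos: [481.6, 56.2, 71.4]
tcp_rot: [3.142, 0.001, -3.141]
contact_force: [-0.6, -0.1, 0.2]
grip_width: 0.9
finger_force: 0.0
time: 6.35
tool_pos: [481.6, 56.3, 68.7]
tcp_rot: [-3.142, 0.001, -3.141]
contact_force: [-0.2, -1.5, 2.0]
grip_width: 0.4
finger_force: 0.9
```

```bash
python3 -m inch '[0,0,0,0,0,0.003,1,0,0,0,0,0,0,1,0,0,0,0,0,0,1]';python3 -m inch '[0,0,0,0,0,0.0015,1,0,0,0,0,0,0,1,0,0,0,0,0,0,1]'
```

```text
time: 6.6
tool_pos: [481.4, 56.4, 66.0]
tcp_rot: [3.141, 0.0, -3.141]
contact_force: [0.3, 0.3, 1.3]
grip_width: 0.5
finger_force: 0.4
time: 6.85
tool_pos: [481.4, 56.4, 65.2]
tcp_rot: [3.141, 0.0, -3.141]
contact_force: [-0.8, -0.2, 4.7]
grip_width: 0.4
finger_force: 2.7
```

```bash
python3 -m inch '[0,0,0,0,0,0.001,1,0,0,0,0,0,0,1,0,0,0,0,0,0,1]'
```

```text
time: 7.1
tool_pos: [481.5, 56.4, 65.1]
tcp_rot: [3.141, 0.001, -3.141]
contact_force: [-2.9, -0.3, 13.1]
grip_width: 0.4
finger_force: 6.4
```

```bash
python3 -m inch '[0,0,0,0,0,-0.01,1,0,0,0,0,0,-0.045,1,0,0,0,0,0,-0.05,1,0,0,0,0,0,-0.05,1,0,0,0,0,0,-0.05,1,0,0,0,0,0,-0.05,1,0,0,0,0,0,0,1,0,0,0,0,0,0,1,0,0,0,0,0,0,1]'
python3 - <<'E'
from h import *
import cv2
C=setup()
cv2.imwrite("pics/p3.png",cv2.resize(C["side"]["image"][140:250,310:420,::-1],(550,550),interpolation=2))
E
```

```text
time: 7.85
tool_pos: [480.7, 56.4, 267.4]
tcp_rot: [3.141, -0.001, -3.141]
contact_force: [0.4, 0.1, -0.2]
grip_width: 0.4
finger_force: 0.0
```

View pics/p3.png

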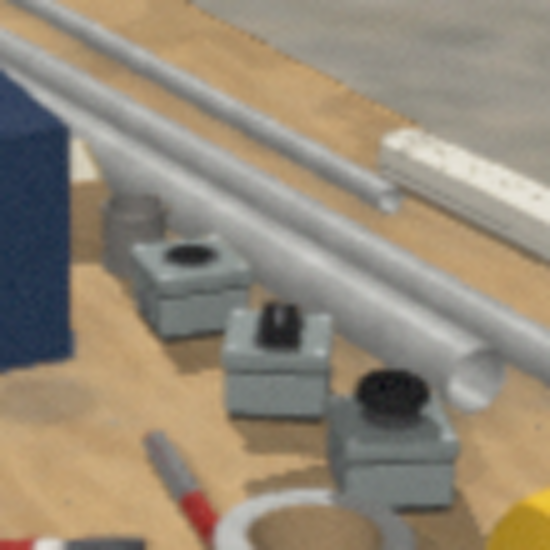

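The start button at (191,255) is down and staying there, the reset key at (280,325) is up, nothing else has moved and the arm is clear.

```bash
python3 -c "from plant import *; print(close_job())"
```

```text
the job is handed in; nothing more can be done
None
```

I pressed the reset key to its stop (about 9 N) and it came back up, then pressed the start button fully home (about 13 N) where it stayed; the last picture shows the boxes unmoved and the arm clear, and the job is handed in at about 8 s.

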